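# Release the paddle latch of a sample incubator and open its lid

## Task

Open the small sample incubator on the bench: lift the latch paddle on its front until you feel it come up against its soft stop, gently enough not to strain the stop, then swing the lid up until it stands nearly upright and stays there by itself. Never pull hard on a lid that is still latched, and leave the bottles, the jar and the carton where they stand.

Things in the scene. Friction and masses are not known exactly. Their poses are not given: they have to be found in the camera images.
- case: the incubator: white metal box 140 (x) x 220 (y) x 110 mm tall, fixed to the bench. Origin: centre of its underside; its -x side is the front, z up. A white latch housing sticks out of the middle of the front wall: 60 mm wide, reaching 61 mm out, from 53 to 102 mm above the bench.
- paddle: latch paddle: dark steel plate 30 mm wide (y), 10 mm thick, over the latch housing and overhanging its front by about 58 mm. Origin on its pivot: 90 mm in front of the case's origin (case -x), 98 mm up. Level (angle 0) its axes are the case's, its mid-thickness is 12 mm above the pivot and its free edge 99 mm in front. It starts 0 to 0.06 rad up; lifting turns it about +y, z axis towards case +x.
- paddle_grip (a point): where to take the paddle: middle of the plate, 80 mm in front of its pivot (and 12 mm above it when level). The plate is 30 mm wide here, free at both sides and below; the housing's front face is 38 mm behind this point. The pivot is stiff: 2 to 3 N here (3 to 6 N when pinched) moves the paddle, and it stays where it is left.
- stop: springy rubber stop hidden in the housing; origin at the paddle's pivot, fixed. The paddle turns a hidden pawl that hooks the lid's catch. Differing from case to case, unseen, the pawl clears at a paddle angle of 0.45 to 1.27 rad and meets the stop about 0.03 rad later; from there the grip point feels 1 to 1.5 N more per mm. 20 N of pawl on stop (some 5 N above the drag so far) is too much.
- lid: grey slab 141 (x) x 220 (y) x 22 mm on the case, top 134 mm above the bench. Origin on its hinge axis along the rear edge: 64 mm behind the case's origin (case +x), 112 mm up. Closed, its axes are the case's; it opens about +y, front edge up and back, to 1.75 rad at most. 0.3 to 0.5 kg; a stiff hinge keeps it at any angle. A steel catch hangs from its front edge into the housing.
- lid_grip (a point): where to take the lid's black knob, an upright block 28 mm wide (y), 14 mm thick (x), 36 mm tall on top of the lid: 105 mm in front of the hinge axis, 46 mm above it, 24 mm above the lid's top face. Raising the unlatched lid takes about 6 to 8 N here; a lid still latched goes solid within about 4 mm, and over 18 N on its catch is too much.
- amber_a: loose amber glass bottle, 44 mm across, 100 mm tall, to stay where it is. Origin: centre of its underside.
- amber_b: loose amber glass bottle like the other, to stay where it is. Origin: centre of its underside.
- jar: loose translucent jar with a white cap, 68 mm across, 90 mm tall, to stay where it is. Origin: centre of its underside.
- carton: loose cardboard carton 60 x 90 x 110 mm, to stay where it is. Origin: centre of its underside.

How it is judged (in metres and radians):
On the way, in this order (a step that is already met when the one before it is completed fails the run):
1. the paddle is lifted while the lid is still shut (angle between paddle's own z axis and vertical above 0.35 rad and angle between lid's own z axis and vertical below 0.08 rad), for 0.2 s.
2. the lid is swung up (angle between lid's own z axis and vertical above 0.5 rad), for 0.1 s.
At the end, for the whole second after the job is handed in: the lid stands open by at least 1.2 rad (about 69 degrees) and is at rest (angle between lid's own z axis and vertical above 1.2 rad and angular speed of lid below 0.05 rad/s); the robot touches nothing.
It fails at once if the paddle is forced against its stop (more than 20 N of pawl on stop) (contact force between paddle and stop above 20 N).
It fails at once if the lid is pried against the latch (more than 18 N of catch on pawl) (contact force between paddle and lid above 18 N).
It fails at once if a bystander is moved by more than 30 mm (distance of any of amber_a, amber_b, jar, carton from where it was at the start of the episode above 0.03 m).
It also fails if it takes over 72 s, if anything falls off the work surface, if the arm or the gripper's body presses on something with over 40 N, if the wrist force passes 120 N, or if a joint passes its speed limit or range.

## Robot

A 6-joint arm with a two-finger parallel gripper is mounted at the origin on the work surface. World frame = base frame: x ahead of the robot, y to its left, z up, the work surface at z = 0. Lengths are in mm, angles in rad, forces in N, time in s.
With the tool pointing down it reaches from about 350 to 725 mm from the base axis. Payload 6 kg.
Tool frame: the origin (TCP) lies at the very end of the fingers, on their centre line; the grasp point (between the pads) lies 19 mm behind it; z points along the fingers, y is the line along which they close (so a half turn about z gives the same grasp; the last joint's range is limited). The gripper opens to 85 mm and grips with 20 to 120 N. Pads are 22 mm wide; open, the fingers measure 114 mm over their backs; the gripper's body (76 mm by 85 mm) begins 54 mm behind the grasp point. The pads swing forward as they close: fully open they stand 13 mm farther back than shut.
Start: joints at [0.334, 0.04, 0.085, 0, -1.615, -0.334], TCP at [599.978, 0.018, 231.261] pointing down, gripper open.
Joint ranges: [-2.56, 2.56], [-1.29, 2.01], [-1.08, 1.49], [-3.29, 1.98], [-2.81, -0.18], [-2.99, 2.99]. Speed limits (rad/s): [2.57, 2.57, 3.01, 3.14, 3.14, 3.14].

## Interface

Orientations are given as a rotation vector (axis times angle).
In Python, from bench import ctrl gives the robot as it stands. The module is installed in compiled form; this text tells all that it offers.
- The arm moves only by the tool servo_tool, never from a script. Its argument "increments" is a list of rows, each a list of 3 entries, a list of its own where there are three numbers: the turn, a rotation vector about the tool's x, y, z in degrees, then the shift along the tool's x, y, z in m, then the opening, from 0 (shut) to 1 (fully open). A call has exactly 8 rows; each row shifts and turns the commanded pose from where the row before left it, along the tool's axes as they then stand; what a row does not reach is not made up. A row lasts 1/12 s, in which the tool goes at most 41.7 mm and 7.16 degrees, less where a joint would pass 70% of its speed; a pose out of reach is approached as far as the arm can. A call is refused whole if a number of a shift passes 0.0417 or a number of a turn 7.16, either way. A call with a gripper value outside its range is refused whole. The fingers move at their own pace and stop on an object; "force" is the grip in N (left out, the last holds). Time passes only in rows, so rows that do not move let the fingers close, or fill a call up. It gives the time, the measured TCP pose, the force, the opening and the grip force at its end, in the units of the state.
- ctrl.sense(): the state, without advancing time (a new reading comes with each control period).
- ctrl.snapshot(name): name is "scene" or "side" or "wrist"; returns a dict with "img" (400x640x3 uint8, red, green, blue), "intrinsics" (3x3 intrinsics, pixels), "distortion" ([k1, k2, p1, p2, k3] as OpenCV has them; the pictures are not rectified), "world_to_cam" (4x4, takes a point from world to camera coordinates); the wrist camera has in their place "T_tool_cam" (4x4, takes a point from camera to tool coordinates, whose origin is the TCP and whose axes are the flange's). Camera axes: x right, y down, z forward; pixel columns grow to the right and rows downward; lengths in mm; the calibration is good to about 2 mm. A picture is of the moment at which its call begins: read the wrist's pose just before it. There is no depth.
- ctrl.hand_in(): hands the job in; it is judged then, once.
The state is a dict: "time": time; "joint_positions": joint angles; "joint_velocities": joint speeds; "joint_torque": joint torques, N m; "tool_pos": TCP position; "eef_rot": TCP orientation; "ft_force": force on the tool from outside, world axes, zero at the start; "moment": the same for the moment, N m; "opening": finger opening in mm; "finger_force": force on a finger pad.
Only numpy, scipy, OpenCV 4.12 (cv2) and the standard library are available. Lean on these libraries where they do the work, as an engineer would, in place of code of your own. Each camera call takes 0.05 s, during which the arm holds its last target. There are 200 camera calls.

## Working session

There is one attempt and no reset: what is moved stays moved. The work goes in short steps, Python scripts to look and compute and a tool call to move; the robot and the scene stay as the last step left them, time stands still between calls to the robot, and variables do not carry over. Pictures are saved under pics/ and viewed, at most 10 in all, crops included, and the job is handed in when it is done.

Besides the shell and the picture viewer there is one more tool, called after ">>>" in YAML: its name, and indented under it one key for each argument. servo_tool: Moves the arm, as the interface text tells. Its arguments: {"type":"object","properties":{"increments":{"type":"array","items":{"type":"array"}},"force":{"type":"number"}},"required":["increments"]}

```bash
mkdir -p pics
python3 - <<'E'
from bench import ctrl
import cv2,pickle
s=ctrl.sense();print(s)
d={}
for n in("scene","side"):
    d[n]=ctrl.snapshot(n);cv2.imwrite(f"pics/{n}0.png",d[n]["img"][:,:,::-1])
    print(n,d[n]["world_to_cam"].round(3).tolist() if hasattr(d[n]["world_to_cam"],'round') else d[n]["world_to_cam"])
pickle.dump(d,open("d0.pkl","wb"))
E
```

```text
{'time': 0.0, 'joint_positions': array([ 3.33676803e-01,  4.08127383e-02,  8.37831690e-02, -4.59419544e-04,
       -1.61553524e+00, -3.33675715e-01]), 'joint_velocities': array([-2.08804812e-04, -4.04473576e-04, -3.89928357e-04,  9.43572709e-05,
       -1.93492133e-03, -1.63157140e-03]), 'joint_torque': array([-7.27207535e-04, -3.68200672e+01,  3.47413230e+01,  6.93227157e+00,
       -5.48646509e-03, -9.47124363e-06]), 'tool_pos': array([5.99652461e+02, 6.02288855e-02, 2.30263984e+02]), 'eef_rot': array([ 2.22048124e+00, -2.22043410e+00, -1.86042829e-03]), 'ft_force': array([-0.10279054, -0.29098918, -0.30968468]), 'moment': array([-0.01828264, -0.01487225, -0.00137743]), 'finger_force': 0.0, 'opening': 85.39677825015241}
scene [[-0.284, 0.959, -0.004, 106.513], [0.53, 0.154, -0.834, -208.629], [-0.799, -0.239, -0.552, 1516.966], [0.0, 0.0, 0.0, 1.0]]
side [[-0.793, -0.609, -0.018, 500.266], [-0.367, 0.502, -0.783, 273.787], [0.486, -0.615, -0.621, 862.98], [0.0, 0.0, 0.0, 1.0]]
```

View pics/scene0.png

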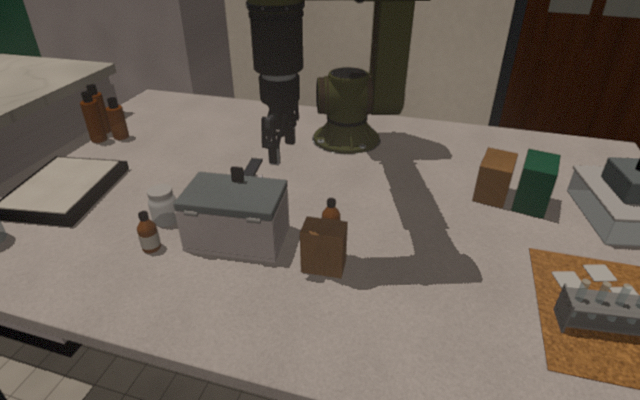

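View pics/side0.png

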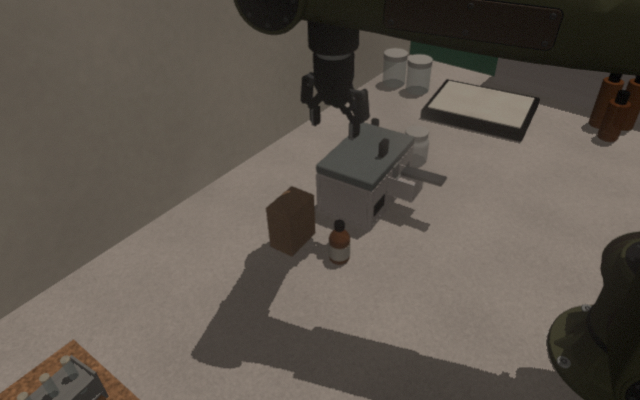

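Run:
```python
import cv2,pickle,numpy as np
d=pickle.load(open("d0.pkl","rb"))
a=d["scene"]["img"][140:290,130:360,::-1];b=d["side"]["img"][110:275,255:455,::-1]
a=cv2.resize(a,None,fx=3.4,fy=3.4)[:300+210];b=cv2.resize(b,None,fx=3.4,fy=3.4)
a=cv2.resize(d["scene"]["img"][140:290,130:330,::-1],(400,300));
A=cv2.resize(d["scene"]["img"][150:280,135:335,::-1],(800,520),interpolation=cv2.INTER_CUBIC)
B=cv2.resize(d["side"]["img"][115:265,255:455,::-1],(800,600),interpolation=cv2.INTER_CUBIC)
cv2.imwrite("pics/A.png",cv2.convertScaleAbs(A,alpha=1.5));cv2.imwrite("pics/B.png",cv2.convertScaleAbs(B,alpha=1.5))
```

```text
(no output)
```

View pics/A.png

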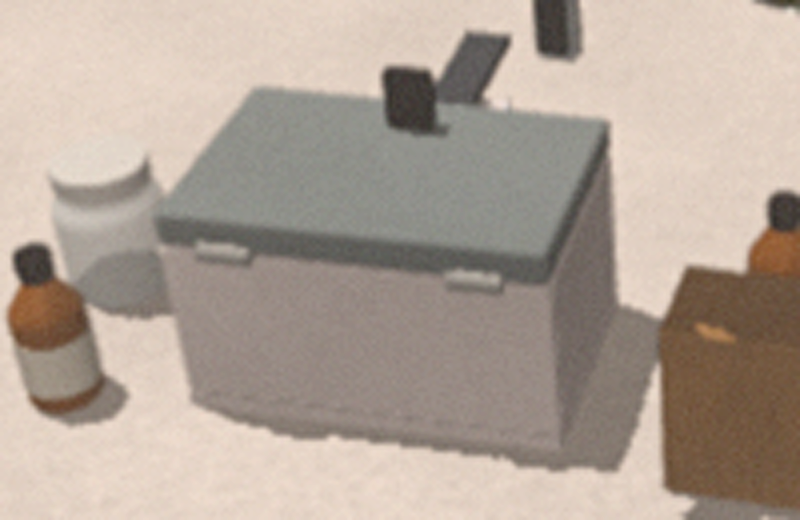

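View pics/B.png

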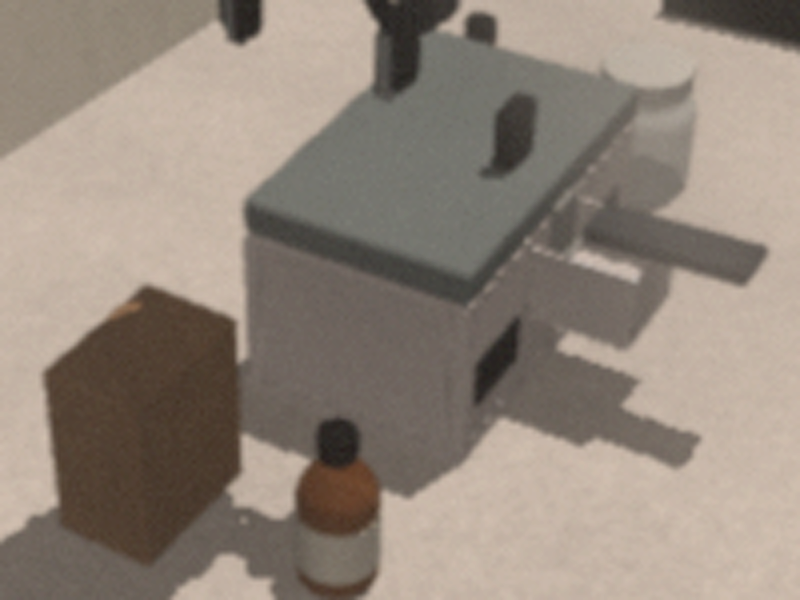

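In A (4x crop of scene, offset 135,150) the lid top corners are at (255,88), (608,122), (545,255) and (158,213). The knob top is at (410,70), and the jar and one bottle stand on the left. In B (4x crop of side, offset 255,115) the lid corners are at (247,205), (470,278), (635,93), the knob top is at (518,97), and the paddle end is at (755,265). The carton and the other bottle stand at lower left.

```bash
cat > h.py <<'E'
import cv2,numpy as np
def ray(c,uv):
    u=cv2.undistortPoints(np.array([[uv]],float),np.array(c["intrinsics"]),np.array(c["distortion"]))[0,0]
    T=np.array(c["world_to_cam"]);R=T[:3,:3];return -R.T@T[:3,3],R.T@np.array([*u,1])
def onz(c,uv,z):
    o,d=ray(c,uv);return o+d*(z-o[2])/d[2]
E
python3 - <<'E'
from h import *;import pickle
d=pickle.load(open("d0.pkl","rb"))
A=lambda x,y,z:print("A",onz(d["scene"],(135+x/4,150+y/4),z).round(0))
B=lambda x,y,z:print("B",onz(d["side"],(255+x/4,115+y/4),z).round(0))
for p in[(255,88),(608,122),(545,255),(158,213)]:A(*p,134)
for p in[(247,205),(470,278),(635,93),(430,35)]:B(*p,134)
print("knob");A(410,70,170);B(518,97,170)
print("paddle tip");A(490,36,112);B(755,265,112)
print("bottle, jar");A(66,400,0);A(108,300,0);A(35,250,100);A(100,155,90);A(785,200,100)
B(338,580,0);B(338,428,100);B(480,20,100);B(650,60,90)
print("carton");[B(*p,110) for p in[(147,288),(237,322),(147,425),(45,375)]]
E
```

```text
A [ 548. -235.  134.]
A [527. -20. 134.]
A [661.  -7. 134.]
A [ 682. -220.  134.]
B [650.  -3. 134.]
B [516. -19. 134.]
B [ 537. -227.  134.]
B [ 672. -213.  134.]
knob
A [ 560. -125.  170.]
B [ 561. -133.  170.]
paddle tip
A [ 412. -143.  112.]
B [ 415. -144.  112.]
bottle, jar
A [ 699. -297.    0.]
A [ 608. -327.    0.]
A [ 691. -299.  100.]
A [ 581. -330.   90.]
A [527.  86. 100.]
B [521.  90.   0.]
B [524.  85. 100.]
B [ 689. -297.  100.]
B [ 582. -333.   90.]
carton
B [667.  62. 110.]
B [610.  57. 110.]
B [595. 148. 110.]
B [661. 149. 110.]
```

>>> servo_tool:
  increments:
    - [[0,0,7.0],[0,0,0],1]
    - [[0,0,7.0],[0,0,0],1]
    - [[0,0,7.0],[0,0,0],1]
    - [[0,0,7.0],[0,0,0],1]
    - [[0,0,7.0],[0,0,0],1]
    - [[0,0,7.0],[0,0,0],1]
    - [[0,0,7.0],[0,0,0],1]
    - [[0,0,7.0],[0,0,0],1]

```text
time: 0.77
tool_pos: [599.8, 0.1, 230.7]
eef_rot: [0.909, -3.006, -0.0]
ft_force: [-0.4, -0.6, -1.0]
opening: 85.1
finger_force: 0.0
```

>>> servo_tool:
  increments:
    - [[0,0,7.0],[0,0,0],1]
    - [[0,0,7.0],[0,0,0],1]
    - [[0,0,7.0],[0,0,0],1]
    - [[0,0,7.0],[0,0,0],1]
    - [[0,0,0.4],[0.03,-0.03,0],1]
    - [[0,0,0],[0.03,-0.03,0],1]
    - [[0,0,0],[0.03,-0.03,0],1]
    - [[0,0,0],[0.03,-0.03,0],1]

```text
time: 1.43
tool_pos: [492.9, -129.9, 230.7]
eef_rot: [0.155, -3.137, 0.0]
ft_force: [0.7, -0.8, 1.1]
opening: 85.1
finger_force: 0.0
```

Run:
```python
from bench import ctrl
import cv2,pickle,numpy as np
s=ctrl.sense();c=ctrl.snapshot("wrist");pickle.dump((s,c),open("w1.pkl","wb"))
print(s["tool_pos"],cv2.Rodrigues(s["eef_rot"])[0].round(3),np.array(c["T_tool_cam"]).round(2),s["joint_positions"])
cv2.imwrite("pics/w1.png",cv2.convertScaleAbs(c["img"][:,:,::-1],alpha=1.5))
```

```text
[ 492.94705177 -129.87121963  230.66634077] [[-0.995 -0.099 -0.001]
 [-0.099  0.995 -0.   ]
 [ 0.001  0.    -1.   ]] [[   0.     -0.96   -0.29   73.34]
 [   1.      0.      0.      0.74]
 [  -0.     -0.29    0.96 -141.47]
 [   0.      0.      0.      1.  ]] [ 1.38064889e-01 -2.00778372e-01 -1.43234957e-01 -6.33946623e-05
 -1.62935659e+00 -1.61019582e+00]
```

View pics/w1.png

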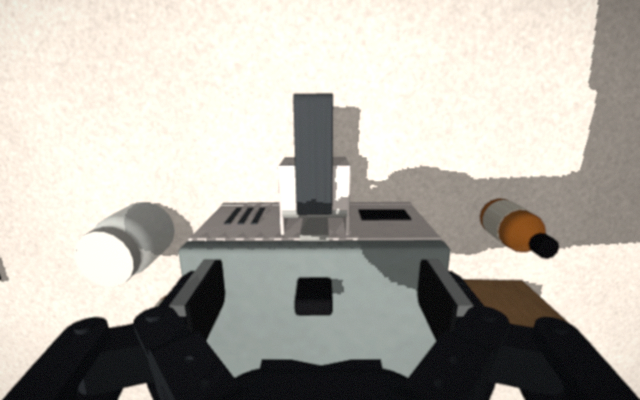

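The wrist view shows the paddle from its free edge at (294–333, 94) back to row 212. The lid's front edge runs level along row 243 from 181 to 449, and the knob top is around (295–332, 278–315).

Run:
```python
from h import *;import pickle
s,c=pickle.load(open("w1.pkl","rb"))
T=np.eye(4);T[:3,:3]=cv2.Rodrigues(s["eef_rot"])[0];T[:3,3]=s["tool_pos"]
c["world_to_cam"]=np.linalg.inv(T@np.array(c["T_tool_cam"]))
R=T[:3,:3];ex=-R[:,0]
for n,p,z in[("tipL",(294,94),115),("tipR",(333,94),115),("tip hi",(313,94),121),("padrear",(315,212),115),("lidL",(181,243),134),("lidR",(449,243),134),("lidL",(181,243),112),("knob top front",(314,278),170),("knob rear?",(314,315),170),("knob front bot",(314,315),134)]:
    w=onz(c,p,z);print(n,w.round(1),"tool frame offs",(R.T@(w-s["tool_pos"])).round(1))
```

```text
tipL [ 415.8 -156.4  115. ] tool frame offs [ 79.3 -18.8 115.7]
tipR [ 412.9 -127.7  115. ] tool frame offs [ 79.3  10.1 115.7]
tip hi [ 414.5 -142.3  121. ] tool frame offs [ 79.2  -4.6 109.7]
padrear [ 505.7 -132.2  115. ] tool frame offs [-12.6  -3.6 115.7]
lidL [ 535.4 -234.8  134. ] tool frame offs [ -32.  -108.6   96.6]
lidR [514.6 -25.6 134. ] tool frame offs [-31.9 101.6  96.6]
lidL [ 546.  -243.9  112. ] tool frame offs [ -41.7 -118.7  118.6]
knob top front [ 534.8 -129.3  170. ] tool frame offs [-41.8  -3.6  60.6]
knob rear? [ 564.5 -126.6  170. ] tool frame offs [-71.6  -3.8  60.6]
knob front bot [ 590.2 -124.8  134. ] tool frame offs [-97.3  -4.6  96.6]
```

>>> servo_tool:
  increments:
    - [[0,0,0],[0.03,-0.002,0],1]
    - [[0,0,0],[0.0305,-0.002,0],1]
    - [[0,0,0],[0,0,0.03],1]
    - [[0,0,0],[0,0,0.035],1]
    - [[0,0,0],[0,0,0.03],1]
    - [[0,0,0],[0,0,0.025],1]
    - [[0,0,0],[0,0,0.018],1]
    - [[0,0,0],[0,0,0],1]

```text
time: 2.15
tool_pos: [431.9, -138.5, 88.6]
eef_rot: [0.152, -3.13, -0.002]
ft_force: [-0.5, -0.4, -0.7]
opening: 85.8
finger_force: 0.0
```

>>> servo_tool:
  increments:
    - [[0,0,0],[0,0,0],0.2]
    - [[0,0,0],[0,0,0],0.2]
    - [[0,0,0],[0,0,0],0.2]
    - [[0,0,0],[0,0,0],0.2]
    - [[0,0,0],[0,0,0],0.2]
    - [[0,0,0],[0,0,0],0.2]
    - [[0,0,0],[0,0,0],0.2]
    - [[0,0,0],[0,0,0],0.2]
  force: 25

```text
time: 2.82
tool_pos: [435.4, -141.2, 95.2]
eef_rot: [-0.153, 3.136, -0.007]
ft_force: [2.7, -11.7, 0.7]
opening: 29.9
finger_force: 31.8
```

>>> servo_tool:
  increments:
    - [[0,0,0],[-0.0007,-0.0012,-0.0032],0.2]
    - [[0,0,0],[-0.0008,0,-0.0033],0.2]
    - [[0,0,0],[-0.0009,0,-0.0032],0.2]
    - [[0,0,0],[-0.001,0,-0.0032],0.2]
    - [[0,0,0],[-0.0012,0,-0.0031],0.2]
    - [[0,0,0],[-0.0013,0,-0.0031],0.2]
    - [[0,0,0],[-0.0014,0,-0.003],0.2]
    - [[0,0,0],[-0.0016,0,-0.0029],0.2]

```text
time: 3.48
tool_pos: [442.6, -140.6, 117.5]
eef_rot: [0.152, -3.135, 0.003]
ft_force: [1.8, -9.4, -7.8]
opening: 29.4
finger_force: 30.0
```

```bash
cat > f.py <<'E'
from bench import ctrl
import numpy as np,cv2
s=ctrl.sense();R=cv2.Rodrigues(s["eef_rot"])[0]
print(s["time"],s["tool_pos"].round(1),s["ft_force"].round(2),"in tool",(R.T@s["ft_force"]).round(2),s["moment"].round(2),R.round(3)[:,2])
E
python3 f.py
```

```text
3.4833 [ 442.6 -140.6  117.5] [ 1.79 -9.38 -7.82] in tool [-0.9  -9.5   7.84] [-2.81 -0.2   0.1 ] [-0.003 -0.002 -1.   ]
```

>>> servo_tool:
  increments:
    - [[0,0,0],[-0.0005,-0.0008,-0.0009],0.2]
    - [[0,0,0],[-0.0005,-0.0007,-0.0009],0.2]
    - [[0,0,0],[-0.0005,0,-0.0009],0.2]
    - [[0,0,0],[-0.0005,0,-0.0009],0.2]
    - [[0,0,0],[-0.0006,0,-0.0009],0.2]
    - [[0,0,0],[-0.0006,0,-0.0009],0.2]
    - [[0,0,0],[0,0,0],0.2]
    - [[0,0,0],[0,0,0],0.2]

```text
time: 4.15
tool_pos: [446.8, -140.3, 123.8]
eef_rot: [0.154, -3.138, 0.0]
ft_force: [-3.5, -0.6, -4.4]
opening: 29.6
finger_force: 30.0
```

```bash
python3 f.py
```

```text
4.15 [ 446.8 -140.3  123.8] [-3.52 -0.58 -4.38] in tool [ 3.56 -0.23  4.38] [-0.65  1.29  0.11] [-0. -0. -1.]
```

>>> servo_tool:
  increments:
    - [[0,0,0],[-0.0002,0,-0.0003],0.2]
    - [[0,0,0],[-0.0002,0,-0.0003],0.2]
    - [[0,0,0],[-0.0002,0,-0.0003],0.2]
    - [[0,0,0],[-0.0002,0,-0.0003],0.2]
    - [[0,0,0],[-0.0002,0,-0.0003],0.2]
    - [[0,0,0],[-0.0002,0,-0.0003],0.2]
    - [[0,0,0],[-0.0002,0,-0.0002],0.2]
    - [[0,0,0],[-0.0002,0,-0.0002],0.2]

```text
time: 4.82
tool_pos: [448.4, -140.2, 125.9]
eef_rot: [0.153, -3.137, -0.0]
ft_force: [-5.2, -1.7, -4.8]
opening: 29.5
finger_force: 29.9
```

>>> servo_tool:
  increments:
    - [[0,0,0],[-0.0002,0,-0.0002],0.2]
    - [[0,0,0],[-0.0001,0,-0.0002],0.2]
    - [[0,0,0],[-0.0002,0,-0.0002],0.2]
    - [[0,0,0],[-0.0001,0,-0.0002],0.2]
    - [[0,0,0],[-0.0002,0,-0.0002],0.2]
    - [[0,0,0],[-0.0001,0,-0.0002],0.2]
    - [[0,0,0],[-0.0002,0,-0.0002],0.2]
    - [[0,0,0],[-0.0001,0,-0.0002],0.2]

```text
time: 5.48
tool_pos: [449.7, -140.0, 127.5]
eef_rot: [0.154, -3.138, -0.0]
ft_force: [-4.8, -0.7, -4.6]
opening: 29.6
finger_force: 29.9
```

>>> servo_tool:
  increments:
    - [[0,0,0],[-0.0002,0,-0.0003],0.2]
    - [[0,0,0],[-0.0002,0,-0.0002],0.2]
    - [[0,0,0],[-0.0002,0,-0.0003],0.2]
    - [[0,0,0],[-0.0002,0,-0.0002],0.2]
    - [[0,0,0],[-0.0002,0,-0.0003],0.2]
    - [[0,0,0],[-0.0002,0,-0.0002],0.2]
    - [[0,0,0],[-0.0002,0,-0.0003],0.2]
    - [[0,0,0],[-0.0002,0,-0.0002],0.2]

```text
time: 6.15
tool_pos: [451.4, -139.9, 129.5]
eef_rot: [-0.154, 3.138, 0.0]
ft_force: [-4.0, -0.7, -5.8]
opening: 29.8
finger_force: 29.7
```

>>> servo_tool:
  increments:
    - [[0,0,0],[-0.0002,0,-0.0003],0.2]
    - [[0,0,0],[-0.0002,0,-0.0002],0.2]
    - [[0,0,0],[-0.0002,0,-0.0003],0.2]
    - [[0,0,0],[-0.0002,0,-0.0002],0.2]
    - [[0,0,0],[-0.0002,0,-0.0002],0.2]
    - [[0,0,0],[-0.0002,0,-0.0002],0.2]
    - [[0,0,0],[-0.0002,0,-0.0003],0.2]
    - [[0,0,0],[-0.0002,0,-0.0002],0.2]

```text
time: 6.82
tool_pos: [452.9, -139.7, 131.3]
eef_rot: [0.153, -3.138, -0.0]
ft_force: [-1.4, -1.4, -6.2]
opening: 29.1
finger_force: 29.5
```

>>> servo_tool:
  increments:
    - [[0,0,0],[-0.0002,0,-0.0003],0.2]
    - [[0,0,0],[-0.0002,0,-0.0002],0.2]
    - [[0,0,0],[-0.0002,0,-0.0003],0.2]
    - [[0,0,0],[-0.0002,0,-0.0002],0.2]
    - [[0,0,0],[-0.0003,0,-0.0003],0.2]
    - [[0,0,0],[-0.0002,0,-0.0002],0.2]
    - [[0,0,0],[-0.0002,0,-0.0003],0.2]
    - [[0,0,0],[-0.0002,0,-0.0002],0.2]

```text
time: 7.48
tool_pos: [454.7, -139.5, 133.4]
eef_rot: [-0.154, 3.138, 0.0]
ft_force: [-0.4, -0.7, -7.8]
opening: 29.4
finger_force: 29.3
```

>>> servo_tool:
  increments:
    - [[0,0,0],[-0.0003,0,-0.0001],0.2]
    - [[0,0,0],[-0.0003,0,-0.0002],0.2]
    - [[0,0,0],[-0.0003,0,-0.0002],0.2]
    - [[0,0,0],[-0.0003,0,-0.0002],0.2]
    - [[0,0,0],[-0.0003,0,-0.0002],0.2]
    - [[0,0,0],[-0.0003,0,-0.0002],0.2]
    - [[0,0,0],[-0.0002,0,-0.0002],0.2]
    - [[0,0,0],[-0.0002,0,-0.0002],0.2]

```text
time: 8.15
tool_pos: [456.4, -139.4, 135.1]
eef_rot: [0.153, -3.137, 0.0]
ft_force: [-5.7, 0.9, -4.8]
opening: 29.1
finger_force: 29.6
```

>>> servo_tool:
  increments:
    - [[0,0,0],[-0.0002,0,-0.0002],0.2]
    - [[0,0,0],[-0.0002,0,-0.0002],0.2]
    - [[0,0,0],[-0.0002,0,-0.0002],0.2]
    - [[0,0,0],[-0.0002,0,-0.0002],0.2]
    - [[0,0,0],[-0.0002,0,-0.0002],0.2]
    - [[0,0,0],[-0.0002,0,-0.0002],0.2]
    - [[0,0,0],[-0.0002,0,-0.0002],0.2]
    - [[0,0,0],[-0.0001,0,-0.0001],0.2]

```text
time: 8.82
tool_pos: [458.1, -139.2, 136.6]
eef_rot: [0.153, -3.138, 0.0]
ft_force: [-5.2, 1.3, -4.9]
opening: 29.3
finger_force: 29.5
```

>>> servo_tool:
  increments:
    - [[0,0,0],[-0.0002,0,-0.0002],0.2]
    - [[0,0,0],[-0.0002,0,-0.0002],0.2]
    - [[0,0,0],[-0.0002,0,-0.0002],0.2]
    - [[0,0,0],[-0.0002,0,-0.0002],0.2]
    - [[0,0,0],[-0.0003,0,-0.0002],0.2]
    - [[0,0,0],[-0.0002,0,-0.0002],0.2]
    - [[0,0,0],[-0.0002,0,-0.0002],0.2]
    - [[0,0,0],[-0.0003,0,-0.0002],0.2]

```text
time: 9.48
tool_pos: [459.9, -139.1, 138.1]
eef_rot: [0.154, -3.137, 0.0]
ft_force: [-4.9, 0.7, -3.8]
opening: 29.3
finger_force: 29.4
```

>>> servo_tool:
  increments:
    - [[0,0,0],[-0.0002,0,-0.0002],0.2]
    - [[0,0,0],[-0.0003,0,-0.0002],0.2]
    - [[0,0,0],[-0.0002,0,-0.0002],0.2]
    - [[0,0,0],[-0.0003,0,-0.0003],0.2]
    - [[0,0,0],[-0.0002,0,-0.0002],0.2]
    - [[0,0,0],[-0.0003,0,-0.0003],0.2]
    - [[0,0,0],[-0.0002,0,-0.0002],0.2]
    - [[0,0,0],[-0.0002,0,-0.0002],0.2]

```text
time: 10.15
tool_pos: [461.9, -138.9, 139.8]
eef_rot: [0.154, -3.138, -0.0]
ft_force: [-4.6, 1.9, -5.3]
opening: 29.5
finger_force: 29.2
```

>>> servo_tool:
  increments:
    - [[0,0,0],[-0.0002,0,-0.0002],0.2]
    - [[0,0,0],[-0.0003,0,-0.0002],0.2]
    - [[0,0,0],[-0.0002,0,-0.0002],0.2]
    - [[0,0,0],[-0.0003,0,-0.0002],0.2]
    - [[0,0,0],[-0.0002,0,-0.0002],0.2]
    - [[0,0,0],[-0.0003,0,-0.0002],0.2]
    - [[0,0,0],[-0.0002,0,-0.0002],0.2]
    - [[0,0,0],[-0.0003,0,-0.0002],0.2]

```text
time: 10.82
tool_pos: [463.8, -138.7, 141.3]
eef_rot: [0.153, -3.137, -0.0]
ft_force: [-3.5, 1.1, -5.7]
opening: 29.5
finger_force: 29.1
```

>>> servo_tool:
  increments:
    - [[0,0,0],[-0.0003,0,-0.0002],0.2]
    - [[0,0,0],[-0.0003,0,-0.0002],0.2]
    - [[0,0,0],[-0.0002,0,-0.0002],0.2]
    - [[0,0,0],[-0.0003,0,-0.0002],0.2]
    - [[0,0,0],[-0.0002,0,-0.0001],0.2]
    - [[0,0,0],[-0.0003,0,-0.0002],0.2]
    - [[0,0,0],[-0.0002,0,-0.0001],0.2]
    - [[0,0,0],[-0.0003,0,-0.0002],0.2]

```text
time: 11.48
tool_pos: [465.9, -138.5, 142.8]
eef_rot: [0.153, -3.138, -0.0]
ft_force: [-5.5, 1.2, -4.3]
opening: 29.2
finger_force: 29.0
```

>>> servo_tool:
  increments:
    - [[0,0,0],[-0.0003,0,-0.0002],0.2]
    - [[0,0,0],[-0.0003,0,-0.0002],0.2]
    - [[0,0,0],[-0.0002,0,-0.0002],0.2]
    - [[0,0,0],[-0.0003,0,-0.0002],0.2]
    - [[0,0,0],[-0.0002,0,-0.0002],0.2]
    - [[0,0,0],[-0.0003,0,-0.0002],0.2]
    - [[0,0,0],[-0.0002,0,-0.0002],0.2]
    - [[0,0,0],[-0.0003,0,-0.0002],0.2]

```text
time: 12.15
tool_pos: [467.6, -138.3, 143.9]
eef_rot: [0.153, -3.136, -0.0]
ft_force: [-7.3, 2.2, -5.3]
opening: 29.2
finger_force: 28.8
```

>>> servo_tool:
  increments:
    - [[0,0,0],[-0.0001,0,-0.0001],0.2]
    - [[0,0,0],[-0.0001,0,0],0.2]
    - [[0,0,0],[-0.0001,0,-0.0001],0.2]
    - [[0,0,0],[-0.0001,0,0],0.2]
    - [[0,0,0],[-0.0001,0,-0.0001],0.2]
    - [[0,0,0],[-0.0001,0,-0.0001],0.2]
    - [[0,0,0],[0,0,0],0.2]
    - [[0,0,0],[0,0,0],0.2]

```text
time: 12.82
tool_pos: [467.7, -138.2, 144.0]
eef_rot: [0.153, -3.135, -0.0]
ft_force: [-6.8, 0.3, -6.2]
opening: 29.6
finger_force: 28.7
```

>>> servo_tool:
  increments:
    - [[0,0,0],[-0.0001,0,-0.0001],0.2]
    - [[0,0,0],[-0.0001,0,0],0.2]
    - [[0,0,0],[-0.0001,0,-0.0001],0.2]
    - [[0,0,0],[-0.0001,0,-0.0001],0.2]
    - [[0,0,0],[-0.0001,0,-0.0001],0.2]
    - [[0,0,0],[-0.0001,0,0],0.2]
    - [[0,0,0],[0,0,0],0.2]
    - [[0,0,0],[0,0,0],0.2]

```text
time: 13.48
tool_pos: [468.3, -138.2, 144.4]
eef_rot: [0.153, -3.135, -0.0]
ft_force: [-7.5, 0.9, -5.5]
opening: 29.3
finger_force: 28.7
```

>>> servo_tool:
  increments:
    - [[0,0,0],[-0.0001,0,-0.0001],0.2]
    - [[0,0,0],[-0.0001,0,0],0.2]
    - [[0,0,0],[-0.0001,0,-0.0001],0.2]
    - [[0,0,0],[-0.0001,0,-0.0001],0.2]
    - [[0,0,0],[-0.0001,0,-0.0001],0.2]
    - [[0,0,0],[-0.0001,0,0],0.2]
    - [[0,0,0],[0,0,0],0.2]
    - [[0,0,0],[0,0,0],0.2]

```text
time: 14.15
tool_pos: [468.7, -138.2, 144.7]
eef_rot: [0.153, -3.134, -0.0]
ft_force: [-7.8, 1.4, -6.8]
opening: 29.7
finger_force: 28.6
```

```bash
python3 f.py
```

```text
14.15 [ 468.7 -138.2  144.7] [-7.84  1.44 -6.8 ] in tool [7.63 2.19 6.83] [0.4  3.   0.17] [-0.003  0.    -1.   ]
```

>>> servo_tool:
  increments:
    - [[0,0,0],[0.0008,0,0.0006],0.2]
    - [[0,0,0],[0,0,0],1]
    - [[0,0,0],[0,0,0],1]
    - [[0,0,0],[0,0,0],1]
    - [[0,0,0],[0,0,0],1]
    - [[0,0,0],[0,0,0],1]
    - [[0,0,0],[0,0,-0.03],1]
    - [[0,0,0],[0,0,-0.03],1]

```text
time: 14.82
tool_pos: [468.4, -138.2, 204.4]
eef_rot: [0.153, -3.135, 0.0]
ft_force: [0.4, -0.6, 0.8]
opening: 85.5
finger_force: 0.0
```

Run:
```python
from bench import ctrl
import cv2,numpy as np
s=ctrl.sense();c=ctrl.snapshot("side");w=ctrl.snapshot("wrist");print(s["tool_pos"],s["eef_rot"])
B=cv2.resize(c["img"][85:245,275:475],(400,320));B=np.vstack([B,np.zeros((80,400,3),np.uint8)])
W=cv2.resize(w["img"][:,120:520],(400,400))
cv2.imwrite("pics/2.png",cv2.convertScaleAbs(np.hstack([B,W])[:,:,::-1],alpha=1.5))
```

```text
[ 468.36644169 -138.18945791  204.37533367] [ 1.53419194e-01 -3.13467742e+00  2.08207902e-04]
```

View pics/2.png

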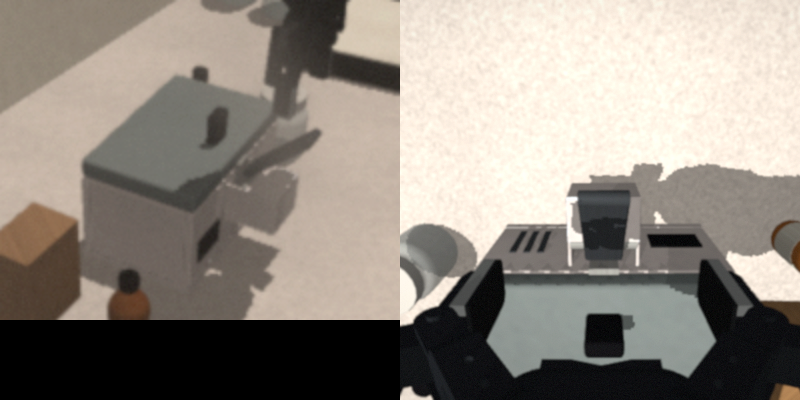

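The paddle is up and holding. In the side half it runs from (240,175) to (320,130), and in the wrist half the knob is centred on it at column 604. Going to the knob next.

>>> servo_tool:
  increments:
    - [[0,0,0],[-0.03,0.001,0],1]
    - [[0,0,0],[-0.035,0.001,0],1]
    - [[0,0,0],[-0.028,0,0],1]
    - [[0,0,0],[0,0,0.02],1]
    - [[0,0,0],[0,0,0.02],1]
    - [[0,0,0],[0,0,0.015],1]
    - [[0,0,0],[0,0,0.008],1]
    - [[0,0,0],[0,0,0],1]

```text
time: 15.58
tool_pos: [560.7, -127.1, 139.9]
eef_rot: [0.153, -3.135, -0.0]
ft_force: [-0.3, 0.5, 0.6]
opening: 85.4
finger_force: 0.0
```

>>> servo_tool:
  increments:
    - [[0,0,0],[0,0,0],0.2]
    - [[0,0,0],[0,0,0],0.2]
    - [[0,0,0],[0,0,0],0.2]
    - [[0,0,0],[0,0,0],0.2]
    - [[0,0,0],[0,0,0],0.2]
    - [[0,0,0],[0,0,0],0.2]
    - [[0,0,0],[0,0,0],0.2]
    - [[0,0,0],[0,0,0],0.2]
  force: 40

```text
time: 16.25
tool_pos: [561.9, -128.4, 143.4]
eef_rot: [-0.153, 3.136, -0.003]
ft_force: [0.9, -4.9, 1.5]
opening: 27.0
finger_force: 44.2
```

```bash
python3 f.py
```

```text
16.25 [ 561.9 -128.4  143.4] [ 0.9  -4.89  1.5 ] in tool [-0.43 -4.96 -1.49] [-1.4  -0.28  0.14] [ 0.002 -0.002 -1.   ]
```

>>> servo_tool:
  increments:
    - [[0,0,0],[-0.0002,-0.0005,-0.0006],0.2]
    - [[0,0,0],[-0.0003,0,-0.0006],0.2]
    - [[0,0,0],[-0.0002,0,-0.0006],0.2]
    - [[0,0,0],[-0.0003,0,-0.0006],0.2]
    - [[0,0,0],[-0.0002,0,-0.0006],0.2]
    - [[0,0,0],[-0.0003,0,-0.0006],0.2]
    - [[0,0,0],[-0.0002,0,-0.0006],0.2]
    - [[0,0,0],[-0.0003,0,-0.0006],0.2]

```text
time: 16.92
tool_pos: [562.3, -128.3, 144.6]
eef_rot: [0.152, -3.134, 0.001]
ft_force: [2.1, -7.7, -8.8]
opening: 27.2
finger_force: 42.8
```

>>> servo_tool:
  increments:
    - [[0,0,0],[-0.0001,-0.0005,-0.0003],0.2]
    - [[0,0,0],[-0.0001,0,-0.0003],0.2]
    - [[0,0,0],[-0.0002,0,-0.0003],0.2]
    - [[0,0,0],[-0.0001,0,-0.0003],0.2]
    - [[0,0,0],[-0.0001,0,-0.0003],0.2]
    - [[0,0,0],[-0.0002,0,-0.0003],0.2]
    - [[0,0,0],[-0.0001,0,-0.0003],0.2]
    - [[0,0,0],[-0.0001,0,-0.0003],0.2]

```text
time: 17.58
tool_pos: [562.8, -128.3, 145.6]
eef_rot: [0.152, -3.131, -0.0]
ft_force: [2.8, -7.2, -12.1]
opening: 27.5
finger_force: 42.5
```

>>> servo_tool:
  increments:
    - [[0,0.4,0],[-0.0002,-0.0005,-0.0002],0.2]
    - [[0,0.4,0],[-0.0002,-0.0005,-0.0002],0.2]
    - [[0,0.4,0],[-0.0002,0,-0.0002],0.2]
    - [[0,0.4,0],[-0.0002,0,-0.0002],0.2]
    - [[0,0.4,0],[-0.0002,0,-0.0002],0.2]
    - [[0,0.4,0],[-0.0002,0,-0.0002],0.2]
    - [[0,0.4,0],[-0.0002,0,-0.0002],0.2]
    - [[0,0.4,0],[-0.0002,0,-0.0002],0.2]

```text
time: 18.25
tool_pos: [564.6, -128.3, 150.6]
eef_rot: [0.151, -3.077, 0.003]
ft_force: [-10.4, 1.5, -2.5]
opening: 27.1
finger_force: 43.5
```

```bash
python3 f.py
```

```text
18.25 [ 564.6 -128.3  150.6] [-10.37   1.54  -2.49] in tool [10.    2.54  3.11] [0.47 3.3  0.1 ] [-0.061 -0.005 -0.998]
```

>>> servo_tool:
  increments:
    - [[0,2,0],[0.0005,0,-0.0037],0.2]
    - [[0,2,0],[-0.0005,0,-0.0037],0.2]
    - [[0,2,0],[-0.0009,0,-0.0037],0.2]
    - [[0,2,0],[-0.0009,0,-0.0037],0.2]
    - [[0,2,0],[-0.0009,0,-0.0037],0.2]
    - [[0,2,0],[-0.0009,0,-0.0037],0.2]
    - [[0,2,0],[-0.0009,0,-0.0037],0.2]
    - [[0,2,0],[-0.0009,0,-0.0037],0.2]

```text
time: 18.92
tool_pos: [578.7, -126.7, 176.6]
eef_rot: [0.138, -2.805, 0.021]
ft_force: [5.5, -1.2, -16.6]
opening: 27.2
finger_force: 43.5
```

```bash
echo 'print(s["joint_positions"].round(2))'>>f.py; python3 f.py
```

```text
18.9167 [ 578.7 -126.7  176.6] [  5.5   -1.24 -16.55] in tool [-10.48  -1.79  13.88] [-0.74 -4.16  0.47] [-0.326 -0.031 -0.945]
[ 0.12  0.31  0.26 -0.01 -1.85 -1.59]
```

>>> servo_tool:
  increments:
    - [[0,2,0],[-0.002,0,-0.0036],0.2]
    - [[0,2,0],[-0.0019,0,-0.0036],0.2]
    - [[0,2,0],[-0.0009,0,-0.0036],0.2]
    - [[0,2,0],[-0.0009,0,-0.0036],0.2]
    - [[0,2,0],[-0.0009,0,-0.0036],0.2]
    - [[0,2,0],[-0.0009,0,-0.0036],0.2]
    - [[0,2,0],[-0.0009,0,-0.0036],0.2]
    - [[0,2,0],[-0.0009,0,-0.0036],0.2]

```text
time: 19.58
tool_pos: [599.5, -124.6, 197.7]
eef_rot: [0.125, -2.526, 0.037]
ft_force: [0.3, -1.4, -15.4]
opening: 27.1
finger_force: 43.7
```

```bash
python3 f.py
```

```text
19.5833 [ 599.5 -124.6  197.7] [  0.34  -1.42 -15.4 ] in tool [-9.03 -1.48 12.48] [-0.29 -4.56  0.44] [-0.573 -0.055 -0.818]
[ 0.12  0.61  0.62 -0.01 -2.19 -1.59]
```

Run:
```python
import numpy as np
P=lambda t,f:np.array([-105*np.cos(t)+46*np.sin(t)-19*np.sin(f),105*np.sin(t)+46*np.cos(t)-19*np.cos(f)])
t,f=.64,.613
for i in range(18):
    t2,f2=t+.0436,f+np.radians(1.2);D=P(t2,f2)-P(t,f);c,s=np.cos(f),np.sin(f)
    print(i,round(t2,2),round(f2,2),round(-D[0]*c+D[1]*s,1),round(-D[0]*s-D[1]*c,1));t,f=t2,f2
```

```text
0 0.68 0.63 -1.8 -4.5
1 0.73 0.65 -1.9 -4.4
2 0.77 0.68 -2.0 -4.4
3 0.81 0.7 -2.1 -4.3
4 0.86 0.72 -2.2 -4.3
5 0.9 0.74 -2.3 -4.2
6 0.95 0.76 -2.4 -4.1
7 0.99 0.78 -2.5 -4.1
8 1.03 0.8 -2.6 -4.0
9 1.08 0.82 -2.7 -3.9
10 1.12 0.84 -2.8 -3.9
11 1.16 0.86 -2.9 -3.8
12 1.21 0.89 -2.9 -3.7
13 1.25 0.91 -3.0 -3.6
14 1.29 0.93 -3.1 -3.6
15 1.34 0.95 -3.2 -3.5
16 1.38 0.97 -3.3 -3.4
17 1.42 0.99 -3.3 -3.3
```

>>> servo_tool:
  increments:
    - [[0,1.2,0],[-0.0028,0,-0.0045],0.2]
    - [[0,1.2,0],[-0.0024,0,-0.0044],0.2]
    - [[0,1.2,0],[-0.002,0,-0.0044],0.2]
    - [[0,1.2,0],[-0.0021,0,-0.0043],0.2]
    - [[0,1.2,0],[-0.0022,0,-0.0043],0.2]
    - [[0,1.2,0],[-0.0023,0,-0.0042],0.2]
    - [[0,1.2,0],[-0.0024,0,-0.0041],0.2]
    - [[0,1.2,0],[-0.0025,0,-0.0041],0.2]

```text
time: 20.25
tool_pos: [634.6, -121.0, 213.0]
eef_rot: [0.117, -2.356, 0.045]
ft_force: [-6.5, 1.3, -10.6]
opening: 27.2
finger_force: 42.4
```

```bash
python3 f.py
```

```text
20.25 [ 634.6 -121.   213. ] [ -6.48   1.34 -10.64] in tool [-3.03  1.95 12.  ] [ 0.71 -2.66 -0.36] [-0.702 -0.068 -0.709]
[ 0.11  0.9   1.01 -0.02 -2.46 -1.6 ]
```

>>> servo_tool:
  increments:
    - [[0,0,0],[-0.003,0,-0.004],0.2]
    - [[0,0,0],[-0.0032,0,-0.0039],0.2]
    - [[0,0,0],[-0.0033,0,-0.0037],0.2]
    - [[0,0,0],[-0.0035,0,-0.0036],0.2]
    - [[0,0,0],[-0.0036,0,-0.0034],0.2]
    - [[0,0,0],[-0.0038,0,-0.0033],0.2]
    - [[0,0,0],[-0.0039,0,-0.0031],0.2]
    - [[0,0,0],[-0.0041,0,-0.0029],0.2]

```text
time: 20.92
tool_pos: [673.1, -117.3, 213.6]
eef_rot: [0.117, -2.357, 0.048]
ft_force: [11.5, 30.1, 18.1]
opening: 26.9
finger_force: 42.0
```

```bash
python3 f.py
```

```text
20.9167 [ 673.1 -117.3  213.6] [11.48 30.05 18.1 ] in tool [  2.55  28.78 -22.98] [ 6.21 -2.88 -5.6 ] [-0.702 -0.069 -0.709]
[ 0.11  1.19  1.49 -0.02 -2.65 -1.6 ]
```

>>> servo_tool:
  increments:
    - [[0,0,0],[0,0,0],0.5]
    - [[0,0,0],[0,0,0],1]
    - [[0,0,0],[0,0,0],1]
    - [[0,0,0],[0,0,0],1]
    - [[0,0,0],[0,0,0],1]
    - [[0,0,0],[0,0,0],1]
    - [[0,0,0],[0,0,0],1]
    - [[0,0,0],[0.0035,0,-0.0035],1]

```text
time: 21.58
tool_pos: [671.5, -118.0, 219.3]
eef_rot: [0.116, -2.359, 0.047]
ft_force: [0.1, 0.2, 0.1]
opening: 85.8
finger_force: 0.0
```

```bash
python3 f.py
python3 - <<'E'
from bench import ctrl
import cv2,numpy as np
c=ctrl.snapshot("side");w=ctrl.snapshot("scene")
B=cv2.resize(c["img"][50:250,255:455],(400,400));W=cv2.resize(w["img"][60:290,120:350],(400,400))
cv2.imwrite("pics/3.png",cv2.convertScaleAbs(np.hstack([B,W])[:,:,::-1],alpha=1.6))
E
```

```text
21.5833 [ 671.5 -118.   219.3] [0.11 0.25 0.05] in tool [-0.06  0.23 -0.14] [ 0.2  -1.92 -0.08] [-0.7   -0.069 -0.711]
[ 0.11  1.19  1.49 -0.02 -2.66 -1.6 ]
```

View pics/3.png

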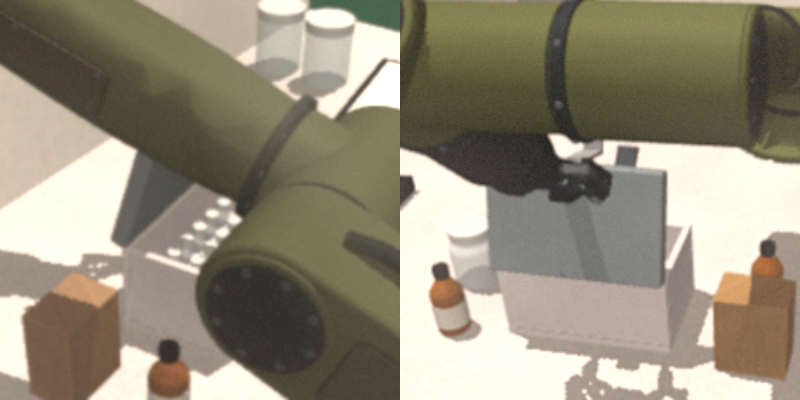

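The lid stands nearly upright and the bottles, jar and carton are in place. In the right half the gripper is over the knob at (580,180). I'm backing off upward now.

>>> servo_tool:
  increments:
    - [[0,0,0],[0.007,0,-0.007],1]
    - [[0,0,0],[0.007,0,-0.007],1]
    - [[0,0,0],[0.007,0,-0.007],1]
    - [[0,0,0],[0.007,0,-0.007],1]
    - [[0,0,0],[0.007,0,-0.007],1]
    - [[0,0,0],[0.007,0,-0.007],1]
    - [[0,0,0],[0.007,0,-0.007],1]
    - [[0,0,0],[0.007,0,-0.007],1]

```text
time: 22.35
tool_pos: [646.2, -115.8, 289.9]
eef_rot: [0.119, -2.369, 0.054]
ft_force: [0.4, 1.1, 0.7]
opening: 85.2
finger_force: 0.0
```

```bash
python3 f.py
```

```text
22.35 [ 646.2 -115.8  289.9] [0.36 1.05 0.68] in tool [ 0.15  1.01 -0.81] [ 0.25 -1.91 -0.02] [-0.692 -0.074 -0.718]
[ 0.12  1.1   1.49 -0.03 -2.73 -1.61]
```

>>> servo_tool:
  increments:
    - [[0,0,0],[0.007,0,-0.007],1]
    - [[0,0,0],[0.007,0,-0.007],1]
    - [[0,-3,0],[0.007,0,-0.007],1]
    - [[0,-3,0],[0.007,0,-0.007],1]
    - [[0,-3,0],[0.007,0,-0.007],1]
    - [[0,-3,0],[0.007,0,-0.007],1]
    - [[0,0,0],[0,0,0],1]
    - [[0,0,0],[0,0,0],1]

```text
time: 23.02
tool_pos: [634.7, -115.7, 348.3]
eef_rot: [0.13, -2.584, 0.045]
ft_force: [0.1, 0.7, -0.8]
opening: 85.6
finger_force: 0.0
```

```bash
python3 f.py
python3 - <<'E'
from bench import ctrl
import cv2,numpy as np
c=ctrl.snapshot("side");w=ctrl.snapshot("scene")
B=cv2.resize(c["img"][50:250,255:455],(400,400));W=cv2.resize(w["img"][60:290,120:350],(400,400))
cv2.imwrite("pics/4.png",cv2.convertScaleAbs(np.hstack([B,W])[:,:,::-1],alpha=1.6))
E
```

```text
23.0167 [ 634.7 -115.7  348.3] [ 0.15  0.71 -0.79] in tool [-0.6   0.69  0.55] [ 0.2  -1.45 -0.02] [-0.524 -0.059 -0.85 ]
[ 0.13  0.81  1.21 -0.01 -2.53 -1.6 ]
```

View pics/4.png

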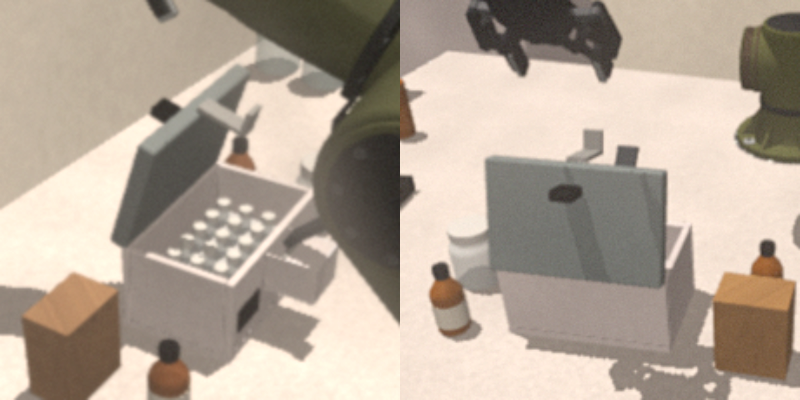

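The robot is clear of everything and the lid stands open, with its top edge from (487,158) to (665,171) in the right half. One check of the lid angle before handing in.

Run:
```python
from h import *;import pickle
c=pickle.load(open("d0.pkl","rb"))["scene"]
ex=np.array([.995,.0985,0]);ey=np.array([-.0985,.995,0]);O=np.array([602.3,-123,0]);H=O+64*ex+[0,0,112]
for (u,v),yy in(((487,158),-110),((665,171),110)):
    o,d=ray(c,(120+(u-400)*.575,60+v*.575));k=((H-o)@ey+yy)/(d@ey)
    # nearest point of ray to the front-edge circle in the hinge plane (scan angle)
    best=min((np.linalg.norm(np.cross(H+yy*ey+ex*(-141*np.cos(t)+22*np.sin(t)+0)+np.array([0,0,1])*(141*np.sin(t)+22*np.cos(t)-0)-o,d/np.linalg.norm(d))),t) for t in np.linspace(.9,1.75,200))
    print(best)
```

```text
(np.float64(8.899432763823823), np.float64(1.271608040201005))
(np.float64(3.69381071881392), np.float64(1.3057788944723618))
```

```bash
python3 -c "
from bench import ctrl
print(ctrl.hand_in())"
```

```text
the job is handed in; nothing more can be done
None
```

I lifted the paddle gently to its soft stop and swung the lid up to about 1.3 rad, where it stays by itself. The gripper is clear, the bottles, jar and carton look unmoved in the last pictures, and the job is handed in (no verdict was shown).

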